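# Rock the ball sorter's gate over and feed the waiting balls to its other tray

## Robot

A 6-joint arm with a two-finger parallel gripper is mounted at the origin on a cart in front of the work surface, level with it; the furniture and walls round the work are solid. World frame = base frame: x ahead of the robot, y to its left, z up, the work surface at z = 0. Lengths are in mm, angles in rad, forces in N, time in s.
With the tool pointing down it reaches from about 325 to 750 mm from the base axis. Payload 7.6 kg.
Tool frame: the origin (TCP) lies on the centre line of the jaws, within the pads' length; the fingertips stand 14 mm ahead of it and the grasp point (between the pads) lies 5 mm behind it; y points along the fingers, z is the direction in which the jaws open and shut, and the axes are right-handed (so a half turn about y gives the same grasp; the last joint's range is limited). The gripper opens to 85 mm and grips with 20 to 120 N. Pads are 22 mm wide; open, the fingers measure 114 mm over their backs; the gripper's body (76 mm by 85 mm) begins 54 mm behind the grasp point. The pads swing forward as they close: fully open they stand 13 mm farther back than shut.
Start: joints at [1.091, 0.052, 1.401, -0, 1.689, -0.07], TCP at [209.159, 481.557, 245.323] pointing down, gripper open.
Joint ranges: [-2.9, 2.9], [-0.91, 2.17], [0.12, 2.37], [-1.06, 4.2], [0.26, 2.73], [-2.93, 2.93]. Speed limits (rad/s): [2.57, 2.57, 3.01, 3.14, 3.14, 3.14].

## Interface

Orientations are given as a unit quaternion [w, x, y, z].
In Python, from station import bot, optics gives the robot as it stands.
- The arm moves only by the shell command python3 -m pendant 'ROWS' [FORCE]. ROWS is JSON, one flat list of numbers, 7 for each row, row after row: the shift along the tool's x, y, z in cm, then the turn, a rotation vector about the tool's x, y, z in rad, then the opening, from 0 (shut) to 1 (fully open). In form: [x, y, z, ax, ay, az, claw, x, y, z, ax, ay, az, claw, ...]. A call has 1 to 8 rows; each row is the pose to reach, as a shift and turn from the pose measured when the call began, along the tool's axes at that moment; what a row does not reach only later rows make up. A row lasts 1/12 s, in which the tool goes at most 41.7 mm and 7.16 degrees, less where a joint would pass 70% of its speed; a pose out of reach is approached as far as the arm can. A call with a gripper value outside its range is refused whole. The fingers move at their own pace and stop on an object; FORCE is the grip in N (left out, the last holds). Time passes only in rows, so rows that repeat a pose let the fingers close. It gives the time, the measured TCP pose, the force and the opening at its end, in the units of the state.
- bot.observe(): the state, without advancing time (a new reading comes with each control period).
- optics.grab_frame(name): name is "scene" or "top"; returns a dict with "frame" (480x640x3 uint8, blue, green, red), "vertical_fov" (degrees; the focal length in pixels is half the picture's height over the tangent of half this angle, whatever the lens; pixels are square), "cx", "cy" (the principal point, pixels), "dist_coeffs" ([k1, k2, p1, p2, k3] as OpenCV has them; the pictures are not rectified), "R" (3x3) and "t" (3): a world point X has camera coordinates R X + t. Camera axes: x right, y down, z forward; pixel columns grow to the right and rows downward; lengths in mm; the calibration is good to about 2 mm. A picture is of the moment at which its call begins. There is no depth.
- bot.finish_job(): hands the job in, once; it reports no verdict.
Trained networks look in the newest picture that a camera, given by its name, has taken for a name from the list of things; names that differ only in an ending like _2 or _b are one class to them, and where a whole thing is asked for, a point or a joint stands for the part that bears it (a point fixed in the world has none). Each returns a list of dicts, best first, with "conf" (0 to 1); they miss things now and then, are a little off and sometimes report something else, mostly with a low value. They report only what shows in the picture. A call takes as long as a camera call.
- optics.boxes_of(camera, name): "xy" ([column, row] in pixels, amid what is visible of it).
- optics.silhouettes(camera, name): "pixels" (480x640 bool, what is visible of it) and "xy" ([column, row] in pixels, amid what is visible of it).
- optics.landmark_of(camera, name): "xy" ([column, row] in pixels: a listed point, or the origin of a listed thing).
The state is a dict: "time_s": time; "joints": joint angles; "dq": joint speeds; "effort": joint torques, N m; "eef_pos": TCP position; "ee_rot": TCP orientation; "wrist_force": force on the tool from outside, world axes, zero at the start; "torque": the same for the moment, N m; "finger_gap": opening from 0.0 (shut) to 1.0 (fully open).
Only numpy, scipy, OpenCV 4.12 (cv2) and the standard library are available. Lean on these libraries where they do the work, as an engineer would, in place of code of your own. Each camera call takes 0.05 s, during which the arm holds its last target.

## Task

The next batch of bearing balls belongs in the tray that the ball sorter is not set for. With the fingertips, press down the raised end of the gate so that it rocks over its pivot and stays down on that side, then push the shutter's plate all the way in so that the three waiting steel balls run down the other chute into the other tray. Press and push only: do not touch or lift the balls, and leave the things lying round the sorter where they are.

Things in the scene. Friction and masses are not known exactly. Their poses are not given: they have to be found in the camera images.
- sorter: Fixed bench ball sorter, grey T-shaped deck 246 (x) x 198 (y) mm on standoffs, 166 mm high. Origin: desk surface under the gate's middle; x points from the trays (front) to the feed lane (back), y left, z up. The lane (28 mm wide, x = 17 to 119 mm) holds the balls and ends over the gate. At each gate end (|y| = 57 to 89 mm) a chute (132 mm high behind x = -20 mm, under 105 ahead) runs forward to a tray.
- gate (a joint): Seesaw trough 116 mm long, pivot pin along sorter x, 111 mm above the desk. rad, -0.28 to 0.28. Top-heavy (0.4 kg): it falls to the stop it leans to and stays, never between; starts at either stop. Positive: left (+y) end up, balls run to the right tray; negative: the reverse. Under 1 N on the raised end's tab turns it; past level it falls over by itself.
- tab_left (a point): Middle of the upper face of the gate's left thumb tab: flat ribbed steel, 26 (y) x 27 (x) x 3 mm, jutting forward from the top edge of the trough's front side. In the sorter's frame at (-30, 35, 154) mm with this end up, (-30, 46, 143) level, (-30, 53, 129) down. Free space below and in front of it.
- tab_right (a point): Middle of the upper face of the same tab at the right end, mirrored: in the sorter's frame at (-30, -35, 154) mm when this end is up, (-30, -46, 143) level, (-30, -53, 129) down.
- shutter (a joint): Steel blade across the lane in front of the balls, 48 mm behind the pivot. m, 0 = shut, 0.030 = fully open at its stop. Slides along sorter -y (to the right) when its plate is pushed; about 1 N of friction, no spring: stays where left. Balls pass from about 0.025.
- push_plate (a point): Middle of the outer face of the shutter's push plate: upright steel, 26 (x) x 32 (z) x 3 mm, on the left end of the blade, face square to sorter y. In the sorter's frame at (48, 58, 148) mm shut, (48, 28, 148) open. Push it from the left towards -y; the space left of it is free.
- ball_1: Steel ball, 18 mm diameter, 24 g, origin at its centre; first in the lane behind the shutter.
- ball_2: The same, second in the lane.
- ball_3: The same, last in the lane.
- tray_left (a point): Centre of the inner floor of the left tray (black, open, inside 48 (x) x 56 (y) x 21 mm deep), at (-90, 67, 47) mm in the sorter's frame; its axes are the sorter's.
- tray_right (a point): Centre of the inner floor of the right tray, the same size, at (-90, -67, 47) mm in the sorter's frame.
- solder_reel: Loose bystander: small reel of solder wire, 55 x 98 x 28 mm over its loose end, on the desk left of the sorter.
- black_jar: Loose bystander: round jar with a black cap, 47 mm across and 41 mm high, behind the sorter on the right.
- screw_dish: Loose bystander: low round tin, 58 mm across and 22 mm high, right of the sorter.

How it is judged:
By the outcome, as a careful person would: the job done as asked, in the order asked, and still so for the second after the job is handed in, with the robot touching nothing.
It also fails if it takes over 38 s, if anything falls off the work surface, if the arm or the gripper's body presses on something with over 40 N, if the wrist force passes 120 N, or if a joint passes its speed limit or range.

## Working session

There is one attempt and no reset: what is moved stays moved. The work goes in short steps, Python scripts to look and compute and a shell command to move; the robot and the scene stay as the last step left them, time stands still between calls to the robot, and variables do not carry over. Pictures are saved under pics/ and viewed, and the job is handed in when it is done.

```bash
ls; mkdir -p pics
python3 - <<'E'
from station import bot, optics
import cv2
s=bot.observe(); print(s)
for n in("scene","top"):
    f=optics.grab_frame(n); cv2.imwrite(f"pics/{n}0.png",f["frame"])
    print(n,f["vertical_fov"],f["cx"],f["cy"],f["dist_coeffs"],f["R"],f["t"])
    for k in["tab_left","tab_right","push_plate","tray_left","tray_right","sorter","ball_1"]:
        print(k,[(d["xy"],round(d["conf"],2)) for d in optics.landmark_of(n,k)][:4])
E
```

```text
pics
{'time_s': 0.0, 'joints': array([ 1.09072482e+00,  5.28249207e-02,  1.40173082e+00,  4.52933443e-06,
        1.68861535e+00, -7.03203196e-02]), 'dq': array([-4.76723856e-04, -4.61112785e-04,  3.10881088e-04,  5.11009948e-04,
        1.92103341e-05, -2.13727900e-03]), 'effort': array([-1.71273517e-03, -3.81669509e+01, -3.60181940e+01, -1.82585914e-04,
        6.25755129e-03,  2.02586214e-06]), 'eef_pos': array([209.00591805, 481.29272605, 244.47553865]), 'ee_rot': array([-0.69178176,  0.69285502, -0.14401054,  0.14370419]), 'wrist_force': array([-0.12219404,  0.01076842, -0.78017356]), 'torque': array([-0.02411317, -0.05132379, -0.03649405]), 'finger_gap': 1.0005183249079832}
scene 44.41970415751533 325.8501367514191 234.32750510053626 [0.05567872 0.         0.         0.         0.        ] [[-0.74642912 -0.66516629  0.01993438]
 [-0.42953718  0.45870122 -0.77787596]
 [ 0.50827294 -0.58919182 -0.6281016 ]] [ 521.43362007  196.49662521 1310.81138352]
tab_left [([314.2, 241.9], 0.98)]
tab_right [([332.1, 229.5], 0.73)]
push_plate [([280.2, 236.5], 0.5)]
tray_left [([335.5, 292.9], 0.81)]
tray_right []
sorter [([311.0, 279.9], 0.9), ([277.6, 225.2], 0.44)]
ball_1 [([278.6, 220.9], 0.6), ([273.9, 222.0], 0.59)]
top 42.14408108969383 312.8057964477926 242.14569173600566 [-0.02179063  0.          0.          0.          0.        ] [[-0.01312197 -0.99975618 -0.01775953]
 [-0.99477406  0.01485099 -0.1010149 ]
 [ 0.10125402  0.0163412  -0.99472639]] [ 251.65153335  502.15806716 1351.2219348 ]
tab_left [([284.2, 261.0], 0.82)]
tab_right [([326.2, 245.7], 0.61)]
push_plate [([325.9, 244.5], 0.72), ([261.2, 225.8], 0.52)]
tray_left [([283.7, 290.8], 0.83)]
tray_right [([340.6, 275.3], 0.74)]
sorter [([299.8, 247.8], 0.61)]
ball_1 [([288.7, 213.4], 0.56), ([286.1, 195.1], 0.39)]
```

Run:
```python
import cv2
a=cv2.imread("pics/scene0.png");b=cv2.imread("pics/top0.png")
cv2.imwrite("pics/s0c.png",cv2.resize(a[170:350,190:430],None,fx=3.3,fy=3.3,interpolation=cv2.INTER_CUBIC))
cv2.imwrite("pics/t0c.png",cv2.resize(b[160:340,190:430],None,fx=3.3,fy=3.3,interpolation=cv2.INTER_CUBIC))
```

```text
(no output)
```

View pics/scene0.png

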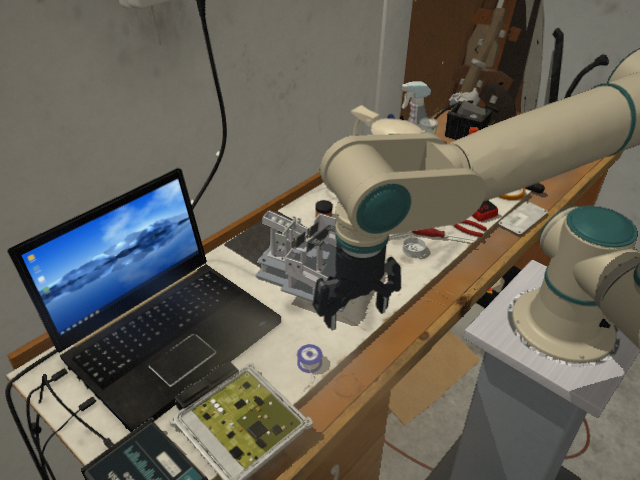

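View pics/top0.png

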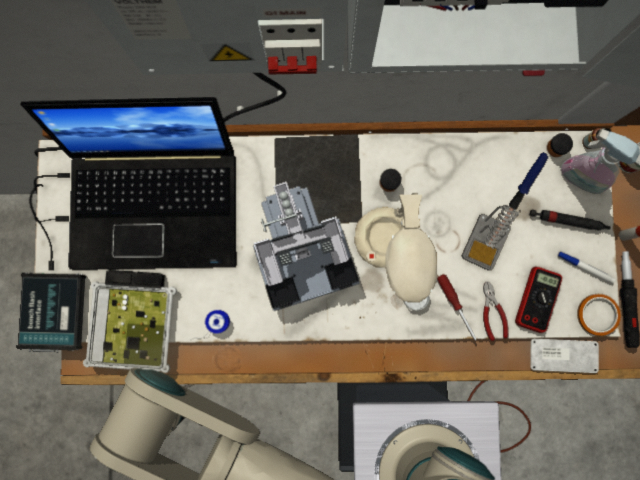

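View pics/s0c.png

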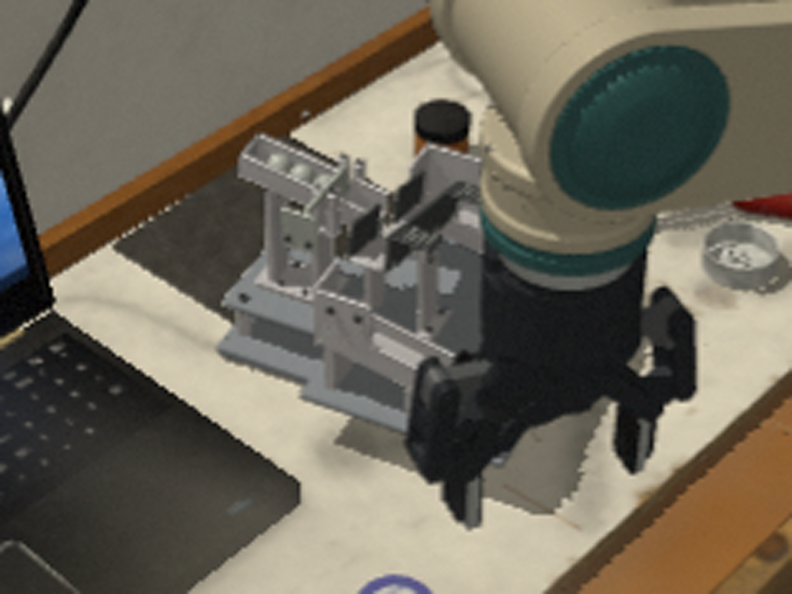

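View pics/t0c.png

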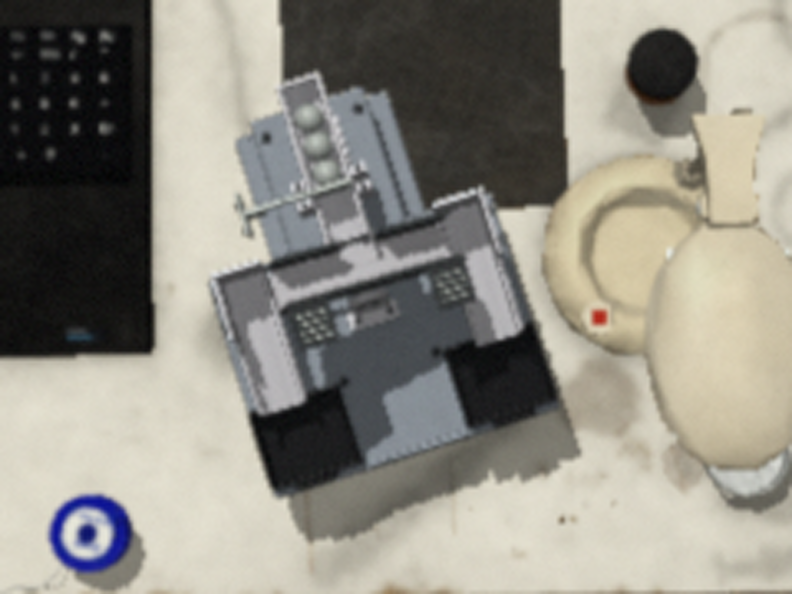

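Sorter turned roughly 15°, at about (305,250) in the top view; the left tab is at about (285,259), the right tab at (327,247), and the plate at (263,226). A lamp stands to the right, its head near (410,262). I'll fit the pose under both gate hypotheses.

```bash
cat > h.py <<'E'
import numpy as np, cv2
from scipy.optimize import least_squares
C={}
C["scene"]=dict(fov=44.41970415751533,c=(325.8501367514191,234.32750510053626),d=[0.05567872,0,0,0,0],R=[[-0.74642912,-0.66516629,0.01993438],[-0.42953718,0.45870122,-0.77787596],[0.50827294,-0.58919182,-0.6281016]],t=[521.43362007,196.49662521,1310.81138352])
C["top"]=dict(fov=42.14408108969383,c=(312.8057964477926,242.14569173600566),d=[-0.02179063,0,0,0,0],R=[[-0.01312197,-0.99975618,-0.01775953],[-0.99477406,0.01485099,-0.1010149],[0.10125402,0.0163412,-0.99472639]],t=[251.65153335,502.15806716,1351.2219348])
def proj(n,X):
    c=C[n];f=240/np.tan(np.radians(c["fov"]/2))
    K=np.array([[f,0,c["c"][0]],[0,f,c["c"][1]],[0,0,1.]])
    return cv2.projectPoints(np.atleast_2d(np.array(X,float)),cv2.Rodrigues(np.array(c["R"]))[0],np.array(c["t"],float),K,np.array(c["d"],float))[0].reshape(-1,2)
def S2W(p,X):
    a=p[2];X=np.atleast_2d(np.array(X,float))
    R=np.array([[np.cos(a),-np.sin(a),0],[np.sin(a),np.cos(a),0],[0,0,1]])
    return X@R.T+[p[0],p[1],0]
def tri(obs):
    return least_squares(lambda X:np.concatenate([proj(n,X)[0]-u for n,u in obs]),[450,50,100]).x
E
python3 - <<'E'
from h import *
for name,(l,r) in dict(leftup=((-30,35,154),(-30,-53,129)),rightup=((-30,53,129),(-30,-35,154))).items():
    obs=[("top",l,(285.2,259)),("top",r,(327,246.5)),("top",(48,58,148),(262.5,226)),("top",(-90,67,47),(283.7,291)),("top",(-90,-67,47),(341,275)),
     ("scene",l,(314.2,241.9)),("scene",(48,58,148),(280.2,236.5))]
    f=lambda p:np.concatenate([proj(n,S2W(p,X))[0]-u for n,X,u in obs])
    s=least_squares(f,[450,50,.2],x_scale=[10,10,.1],loss="soft_l1")
    print(name,s.x,s.cost); print(f(s.x).reshape(-1,2).round(1))
E
```

```text
leftup [4.99956066e+02 2.73628497e+02 2.86233336e-01] 7.443280927068775
[[-0.2 -0.8]
 [-0.2 -0.1]
 [ 0.7 -0.9]
 [-1.7  1.6]
 [ 0.  -0.7]
 [ 3.1 -0.4]
 [ 0.4  2.9]]
rightup [5.02923253e+02 2.66435011e+02 2.58930782e-01] 27.952551125999165
[[-4.9  0.6]
 [-5.4  0.4]
 [ 4.6 -3.3]
 [ 0.3 -0.3]
 [ 2.5 -0.9]
 [-0.2 11.1]
 [ 1.4  0.3]]
```

Run:
```python
from h import *
p=[499.96,273.63,.2862]
P=[(-30,35,154),(-30,-53,129),(48,58,148),(-90,67,47),(-90,-67,47),(0,0,111),(119,14,166),(119,-14,166),(-20,89,132),(-20,-89,132),(-20,57,132),(61,58,164),(35,58,164),(61,58,132),(35,58,132)]
out=[]
for n,o in(("scene",(190,170)),("top",(190,160))):
    im=cv2.imread(f"pics/{n}0.png")[o[1]:o[1]+180,o[0]:o[0]+240]
    im=cv2.resize(im,None,fx=3.3,fy=3.3,interpolation=cv2.INTER_CUBIC)
    for i,u in enumerate(proj(n,S2W(p,P))):
        q=tuple(int(v) for v in (u-o)*3.3+1.6); cv2.circle(im,q,3,(0,0,255),-1); cv2.putText(im,str(i),(q[0]+4,q[1]),0,.45,(0,255,0),1)
    cv2.imwrite(f"pics/ov_{n}.png",im)
print(S2W(p,P).round(0))
# lamp triangulate
for a,b in(((411,262),(390,128)),((410,210),(362,115))): 
    X=tri([("top",np.array(a)),("scene",np.array(b))]);print(X,proj("top",X)-a)
```

```text
[[461. 299. 154.]
 [486. 214. 129.]
 [530. 343. 148.]
 [395. 312.  47.]
 [433. 184.  47.]
 [500. 274. 111.]
 [610. 321. 166.]
 [618. 294. 166.]
 [456. 353. 132.]
 [506. 183. 132.]
 [465. 323. 132.]
 [542. 346. 164.]
 [517. 339. 164.]
 [542. 346. 132.]
 [517. 339. 132.]]
[441.51110806  77.17274481 348.13528455] [[-1.91681814 -2.71414909]]
[527.64655386  74.48239546 347.36770346] [[-0.85497448 -1.15100937]]
```

View pics/ov_scene.png

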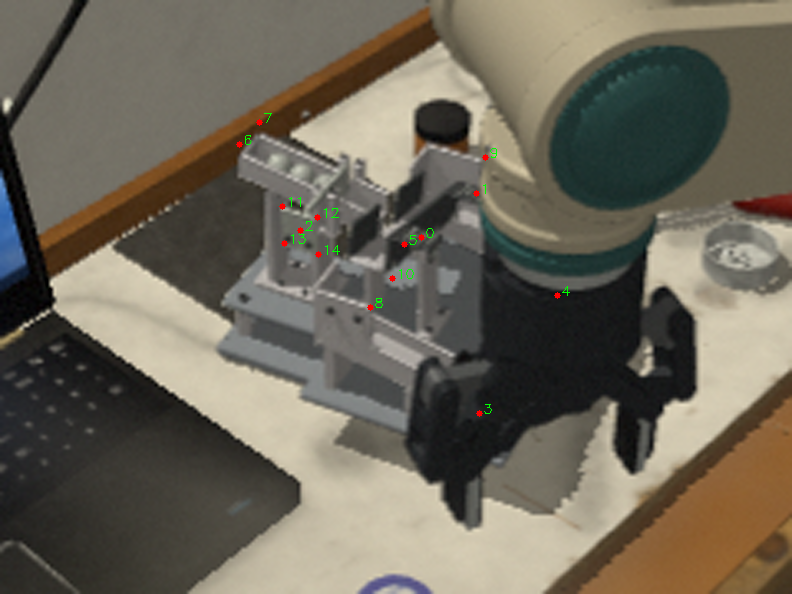

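View pics/ov_top.png

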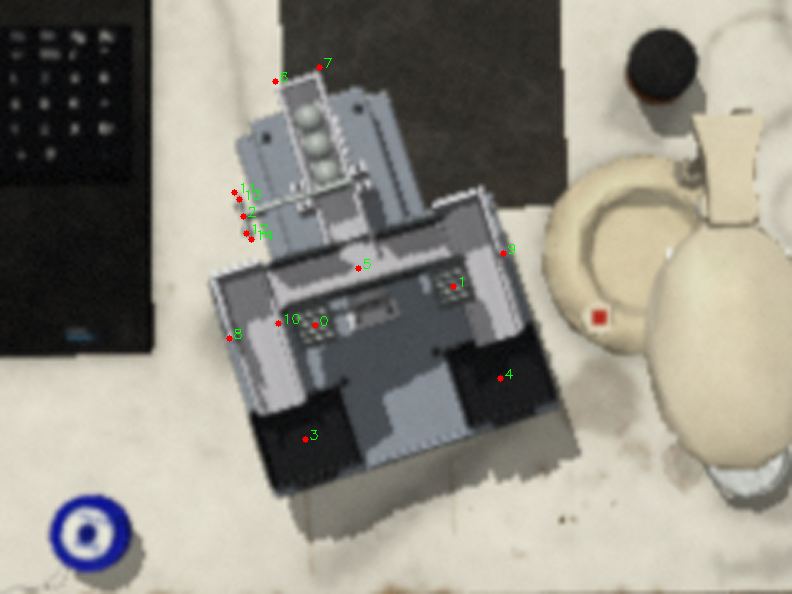

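The overlay matches with the left end up. So the plan is to press tab_left, then push the plate. Next I'll work out the tool axes and the moves.

```bash
cat > go.py <<'E'
from h import *
from station import bot
from scipy.spatial.transform import Rotation as Ro
p=[499.96,273.63,.2862]
def axes():
    s=bot.observe();q=s["ee_rot"];return s,Ro.from_quat([q[1],q[2],q[3],q[0]]).as_matrix()
def need(tipS,ahead=14):
    s,R=axes(); a=p[2]
    y=np.array([0,0,-1.]); z=np.array([-np.sin(a),np.cos(a),0])
    if z@R[:,2]<0:z=-z
    G=np.stack([np.cross(y,z),y,z],1)
    W=S2W(p,tipS)[0]+[0,0,ahead]
    print("t",s["time_s"],"pos",s["eef_pos"].round(1),"F",s["wrist_force"].round(1),"gap",round(s["finger_gap"],3)); 
    print("tool x,z in sorter:",(S2W([0,0,-a],R[:,0])[0]).round(2),S2W([0,0,-a],R[:,2])[0].round(2))
    print("tip in sorter",S2W([0,0,-a],s["eef_pos"]-[p[0],p[1],14])[0].round(1))
    print("shift cm",(R.T@(W-s["eef_pos"])/10).round(2),"rot",Ro.from_matrix(R.T@G).as_rotvec().round(3))
E
python3 -c "
from go import *
need((-31,42,190))"
```

```text
t 0.8 pos [209.1 481.6 245.3] F [-0.3 -0.6 -0.5] gap 1.003
tool x,z in sorter: [ 0.77 -0.64 -0.  ] [0.64 0.77 0.  ]
tip in sorter [-220.3  281.6  231.3]
shift cm [29.89  4.13 -6.25] rot [-0.    -0.696  0.   ]
```

```bash
python3 -m pendant '[10,0,-2,0,-0.2,0,0, 20,0,-4,0,-0.4,0,0, 29.9,2,-6.3,0,-0.6,0,0, 29.9,2,-6.3,0,-0.696,0,0, 29.9,2,-6.3,0,-0.696,0,0, 29.9,2,-6.3,0,-0.696,0,0, 29.9,2,-6.3,0,-0.696,0,0, 29.9,2,-6.3,0,-0.696,0,0]' 20
python3 -c "
from go import *
need((-31,42,190))"
```

```text
time_s: 1.47
eef_pos: [459.6, 303.3, 225.3]
ee_rot: [0.7, -0.7, -0.102, 0.101]
wrist_force: [0.2, 1.0, 0.9]
finger_gap: 0.001
t 1.4667 pos [459.6 303.3 225.3] F [0.2 1.  0.9] gap 0.001
tool x,z in sorter: [1. 0. 0.] [-0.  1.  0.]
tip in sorter [-30.3  39.8 211.3]
shift cm [-0.07  2.13  0.22] rot [-0.     0.002  0.   ]
```

```bash
python3 -m pendant '[-0.1,2,0.2,0,0,0,0, -0.1,3,0.2,0,0,0,0, -0.1,3,0.2,0,0,0,0]'
python3 - <<'E'
from go import *
from station import optics
for n in("scene","top"):
    f=optics.grab_frame(n)["frame"]; cv2.imwrite(f"pics/{n}1.png",cv2.resize(f[150:300,230:430],None,fx=4,fy=4,interpolation=cv2.INTER_CUBIC))
need((-31,42,160))
E
```

```text
time_s: 1.72
eef_pos: [457.0, 304.3, 192.2]
ee_rot: [-0.699, 0.7, 0.1, -0.103]
wrist_force: [-0.8, -0.5, 0.1]
finger_gap: -0.002
t 1.8167 pos [457.3 305.6 195.4] F [-0.2  0.   0.4] gap -0.002
tool x,z in sorter: [ 1.  0. -0.] [-0.  1.  0.]
tip in sorter [-31.9  42.7 181.4]
shift cm [ 0.09  2.14 -0.07] rot [-0.     0.003 -0.   ]
```

View pics/scene1.png

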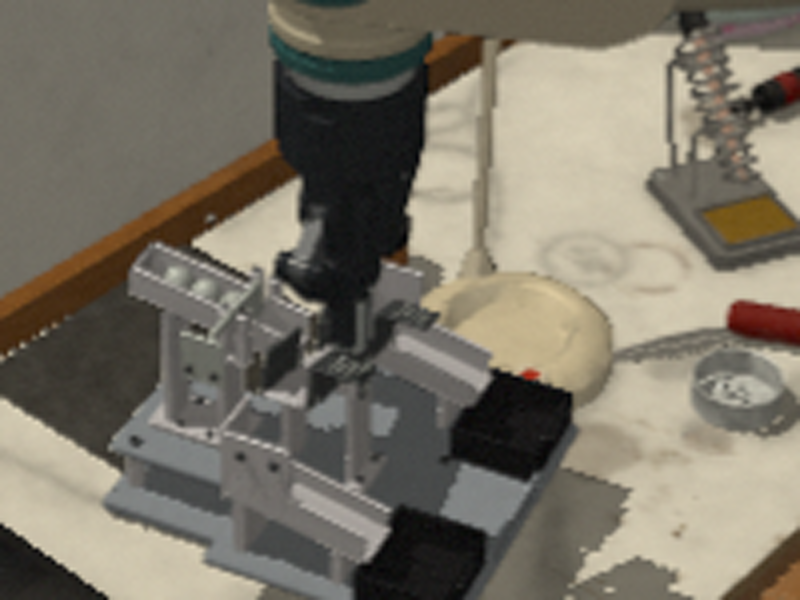

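View pics/top1.png

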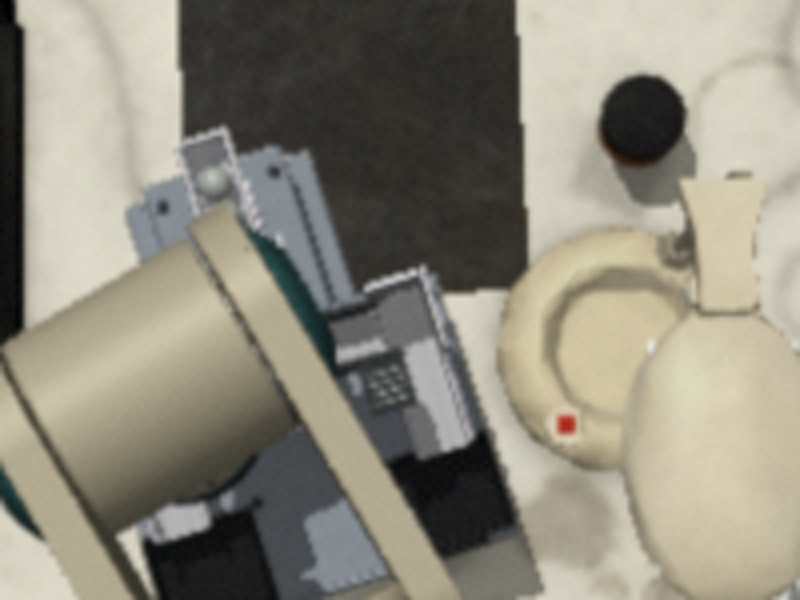

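The fingertip sits directly above the left tab in the scene view (tip about (340,340) in the crop, tab about (345,362)). Pressing down.

```bash
python3 -m pendant '[0.1,1,0,0,0,0,0, 0.1,2.0,0,0,0,0,0, 0.1,2.5,0,0,0,0,0, 0.1,3.0,0,0,0,0,0, 0.1,3.4,0,0,0,0,0, 0.1,3.4,0,0,0,0,0]'
python3 -c "
from go import *
need((-31,42,138))"
```

```text
time_s: 2.32
eef_pos: [457.8, 305.7, 160.2]
ee_rot: [-0.7, 0.7, 0.101, -0.103]
wrist_force: [-0.6, -0.4, -0.8]
finger_gap: -0.002
t 2.3167 pos [457.8 305.7 160.2] F [-0.6 -0.4 -0.8] gap -0.002
tool x,z in sorter: [ 1.  0. -0.] [-0.  1. -0.]
tip in sorter [-31.4  42.7 146.2]
shift cm [ 0.04  0.82 -0.07] rot [ 0.     0.004 -0.002]
```

```bash
python3 -m pendant '[0,0.3,0,0,0,0,0, 0,0.6,0,0,0,0,0, 0,0.9,0,0,0,0,0, 0,0.9,0,0,0,0,0, 0,0.9,0,0,0,0,0]'
python3 - <<'E'
from go import *
from station import optics
for n in("scene",):
    f=optics.grab_frame(n)["frame"]; cv2.imwrite(f"pics/{n}2.png",cv2.resize(f[150:300,230:430],None,fx=4,fy=4,interpolation=cv2.INTER_CUBIC))
need((-31,42,134))
E
```

```text
time_s: 2.73
eef_pos: [457.7, 305.6, 151.0]
ee_rot: [-0.699, 0.7, 0.101, -0.103]
wrist_force: [-0.1, 0.2, 0.0]
finger_gap: -0.002
t 2.7833 pos [457.8 305.7 151.2] F [ 0.6 -0.1  0.5] gap 0.002
tool x,z in sorter: [ 1.  0. -0.] [-0.  1. -0.]
tip in sorter [-31.4  42.6 137.2]
shift cm [ 0.04  0.32 -0.06] rot [ 0.     0.003 -0.002]
```

View pics/scene2.png

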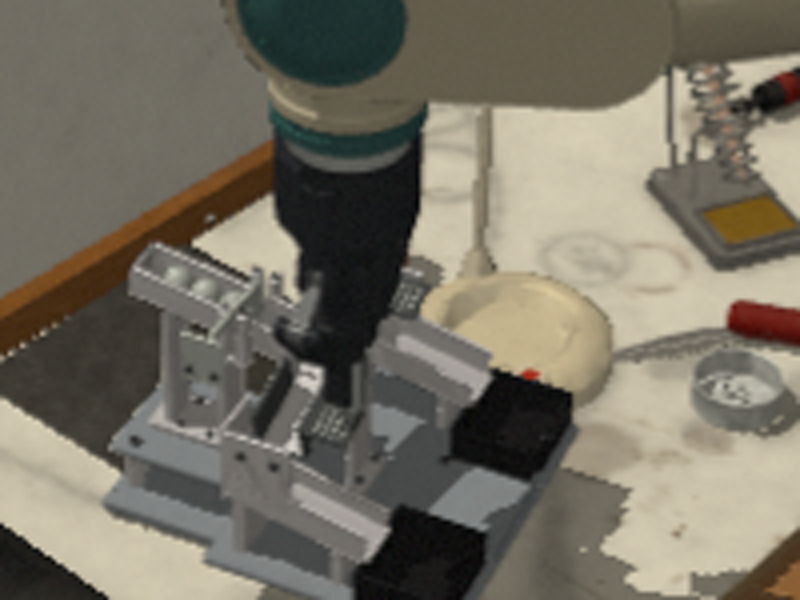

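The gate has rocked over: the left tab is now low (325,420) and the right tab raised (410,295). Up next is going round to the plate's left.

```bash
python3 -m pendant '[0,-3,0,0,0,0,0, 0,-5.5,0,0,0,0,0, 2,-5.5,3.5,0,0,0,0, 5,-5.5,5.5,0,0,0,0, 8,-5.5,5.5,0,0,0,0, 8,-5.5,5.5,0,0,0,0, 8,-5.5,5.5,0,0,0,0]'
python3 -c "
from go import *
need((48,95,143))"
```

```text
time_s: 3.37
eef_pos: [519.4, 381.4, 204.3]
ee_rot: [-0.699, 0.7, 0.1, -0.103]
wrist_force: [-0.0, -0.6, 0.3]
finger_gap: 0.004
t 3.3667 pos [519.4 381.4 204.3] F [-0.  -0.6  0.3] gap 0.004
tool x,z in sorter: [ 1.  0. -0.] [-0.  1. -0.]
tip in sorter [ 49.1  97.9 190.3]
shift cm [-0.09  4.74 -0.28] rot [ 0.001  0.003 -0.004]
```

```bash
python3 -m pendant '[-0.1,2.5,-0.3,0,0,0,0, -0.1,4.7,-0.3,0,0,0,0, -0.1,4.7,-0.3,0,0,0,0, -0.1,4.7,-0.3,0,0,0,0]'
python3 - <<'E'
from go import *
from station import optics
for n in("scene","top"):
    f=optics.grab_frame(n)["frame"]; cv2.imwrite(f"pics/{n}3.png",cv2.resize(f[150:300,230:430],None,fx=4,fy=4,interpolation=cv2.INTER_CUBIC))
need((48,45,143))
E
```

```text
time_s: 3.7
eef_pos: [518.2, 377.5, 157.2]
ee_rot: [-0.699, 0.701, 0.1, -0.104]
wrist_force: [0.0, -0.5, 0.4]
finger_gap: -0.001
t 3.8 pos [519.4 378.4 159.9] F [-0.7 -0.5  0.4] gap 0.001
tool x,z in sorter: [ 1.  0. -0.] [-0.  1. -0.]
tip in sorter [ 48.2  95.  145.9]
shift cm [-0.04  0.29 -5.  ] rot [ 0.     0.003 -0.001]
```

View pics/scene3.png

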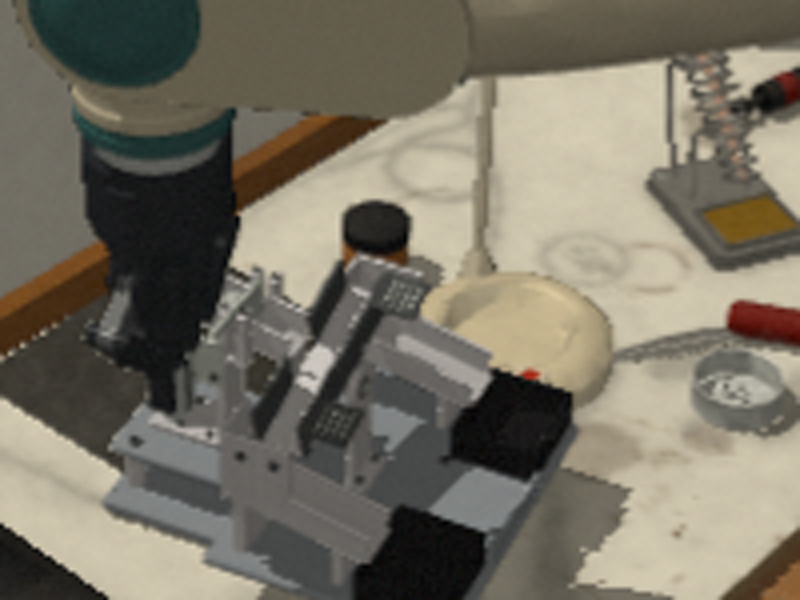

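View pics/top3.png

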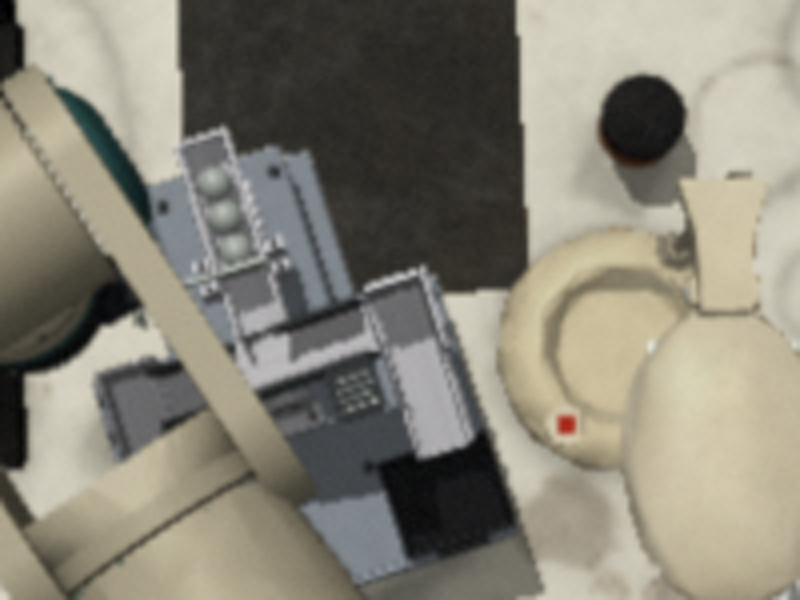

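The gate has stayed over (left tab low at about (335,422)), the balls are still waiting at (215–232,180–245) in the top crop, and the fingertip is left of the plate. Pushing now.

```bash
python3 -m pendant '[0,0,-1.2,0,0,0,0, 0,0,-2.2,0,0,0,0, 0,0,-2.7,0,0,0,0, 0,0,-3.2,0,0,0,0, 0,0,-3.7,0,0,0,0, 0,0,-3.7,0,0,0,0]'
python3 - <<'E'
from go import *
need((48,45,146))
E
```

```text
time_s: 4.3
eef_pos: [530.4, 341.8, 160.1]
ee_rot: [-0.7, 0.7, 0.101, -0.102]
wrist_force: [-0.2, -0.1, 0.8]
finger_gap: -0.001
t 4.3 pos [530.4 341.8 160.1] F [-0.2 -0.1  0.8] gap -0.001
tool x,z in sorter: [ 1.  0. -0.] [-0.  1. -0.]
tip in sorter [ 48.5  56.8 146.1]
shift cm [-0.05  0.01 -1.18] rot [ 0.     0.002 -0.001]
```

```bash
python3 -m pendant '[0,0,-0.4,0,0,0,0, 0,0,-0.8,0,0,0,0, 0,0,-1.1,0,0,0,0, 0,0,-1.3,0,0,0,0, 0,0,-1.3,0,0,0,0]'
python3 - <<'E'
from go import *
from station import optics
for n in("scene","top"):
    f=optics.grab_frame(n)["frame"]; cv2.imwrite(f"pics/{n}4.png",cv2.resize(f[150:300,230:430],None,fx=4,fy=4,interpolation=cv2.INTER_CUBIC))
need((48,40,146))
E
```

```text
time_s: 4.72
eef_pos: [534.3, 328.9, 160.0]
ee_rot: [-0.7, 0.7, 0.101, -0.102]
wrist_force: [-0.1, 0.8, 0.7]
finger_gap: 0.0
t 4.8167 pos [534.1 329.2 160. ] F [-0.5 -1.1 -0.8] gap -0.0
tool x,z in sorter: [ 1.  0. -0.] [-0.  1. -0.]
tip in sorter [ 48.5  43.7 146. ]
shift cm [-0.05 -0.   -0.37] rot [ 0.001  0.002 -0.001]
```

View pics/scene4.png

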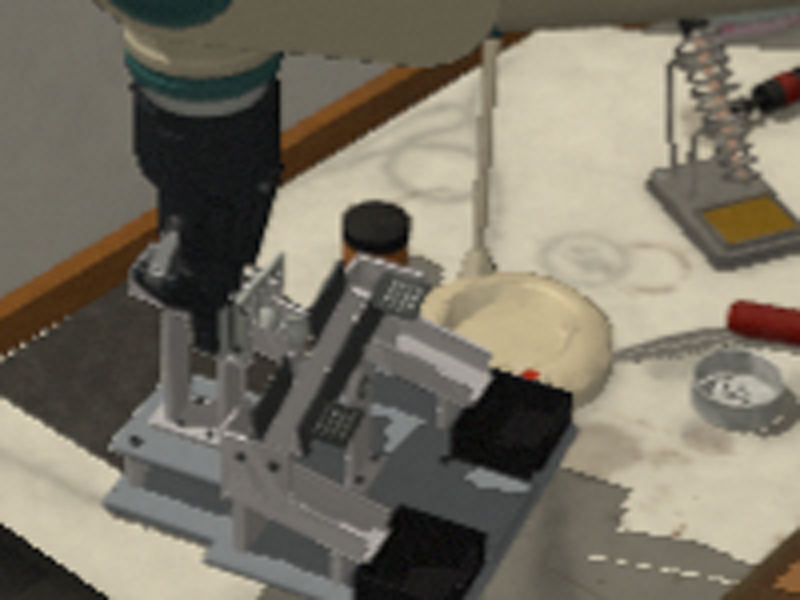

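View pics/top4.png

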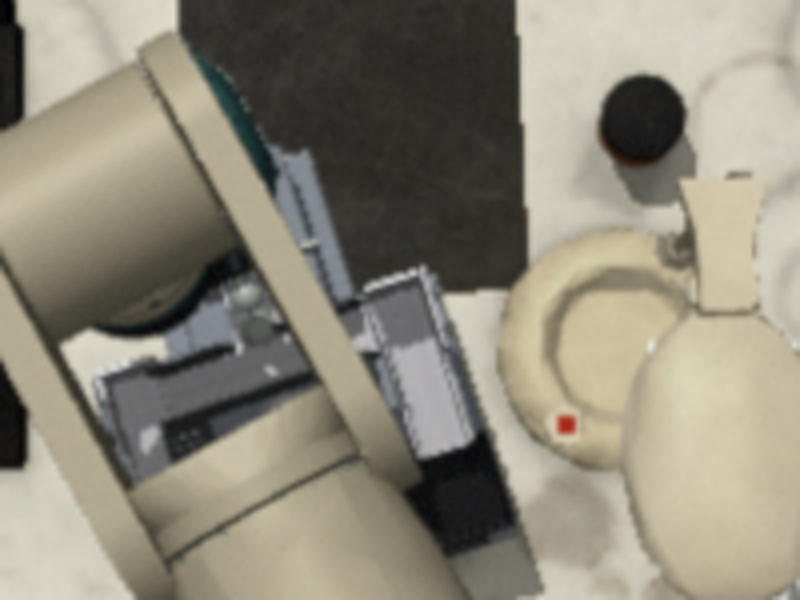

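The balls are already rolling (top crop about (245,295) and (258,325)). Pushing on to the stop.

```bash
python3 -m pendant '[0,0,-0.2,0,0,0,0, 0,0,-0.3,0,0,0,0, 0,0,-0.3,0,0,0,0]'
python3 - <<'E'
from go import *
need((48,40,146))
E
python3 -m pendant '[0,0,-0.2,0,0,0,0, 0,0,-0.3,0,0,0,0, 0,0,-0.3,0,0,0,0]'
python3 - <<'E'
from go import *
need((48,40,146))
E
```

```text
time_s: 5.07
eef_pos: [535.0, 326.2, 160.0]
ee_rot: [-0.699, 0.7, 0.101, -0.102]
wrist_force: [-0.4, 0.5, 0.3]
finger_gap: -0.002
t 5.0667 pos [535.  326.2 160. ] F [-0.4  0.5  0.3] gap -0.002
tool x,z in sorter: [ 1.  0. -0.] [-0.  1. -0.]
tip in sorter [ 48.4  40.6 146. ]
shift cm [-0.04 -0.   -0.06] rot [ 0.001  0.002 -0.001]
time_s: 5.32
eef_pos: [535.0, 325.8, 160.1]
ee_rot: [0.701, -0.698, -0.102, 0.103]
wrist_force: [-2.4, 9.9, -0.8]
finger_gap: 0.001
t 5.3167 pos [535.  325.8 160.1] F [-2.4  9.9 -0.8] gap 0.001
tool x,z in sorter: [ 1.  0. -0.] [-0.  1.  0.]
tip in sorter [ 48.4  40.1 146.1]
shift cm [-0.04  0.01 -0.01] rot [-0.004  0.004 -0.001]
```

The force rose to 10 N: the shutter is at its stop. Backing off to the left, then up and clear.

```bash
python3 -m pendant '[0,0,1,0,0,0,0, 0,0,3,0,0,0,0, 0,-2,5,0,0,0,0, 0,-6,6,0,0,0,0, 0,-9,10,0,0,0,0, -3,-9,14,0,0,0,0, -6,-9,17,0,0,0,0, -6,-9,17,0,0,0,0]'
python3 - <<'E'
from go import *
from station import optics
for n in("scene","top"):
    f=optics.grab_frame(n)["frame"]; cv2.imwrite(f"pics/{n}5.png",cv2.resize(f[150:320,230:430],None,fx=3.5,fy=3.5,interpolation=cv2.INTER_CUBIC))
    for k in("ball_1","push_plate","tab_left","tab_right"): print(n,k,[(d["xy"],round(d["conf"],2)) for d in optics.landmark_of(n,k)])
need((48,40,146))
P=[(48,28,148),(48,58,148),(-30,53,129),(-30,-35,154),(-90,67,56),(-90,-67,56)]
for n in("scene","top"):print(n,proj(n,S2W(p,P)).round(0).tolist())
E
```

```text
time_s: 5.98
eef_pos: [425.1, 474.4, 251.8]
ee_rot: [0.701, -0.698, -0.103, 0.104]
wrist_force: [-0.0, 0.7, 0.9]
finger_gap: -0.0
scene ball_1 [([334.3, 286.4], 0.54), ([326.7, 293.3], 0.54), ([338.8, 295.1], 0.49)]
scene push_plate [([284.4, 230.4], 0.52)]
scene tab_left [([312.3, 257.1], 0.68)]
scene tab_right [([327.6, 223.6], 0.8), ([354.9, 258.4], 0.28)]
top ball_1 [([275.6, 293.1], 0.63), ([278.0, 298.4], 0.58), ([291.9, 286.2], 0.48)]
top push_plate [([275.4, 223.6], 0.57)]
top tab_left [([277.4, 261.6], 0.69)]
top tab_right [([317.8, 246.1], 0.67)]
t 6.4833 pos [429.9 470.5 250.7] F [ 0.2 -0.   0.7] gap 0.0
tool x,z in sorter: [ 1.  0. -0.] [-0.  1.  0.]
tip in sorter [-11.6 208.6 236.7]
shift cm [  5.93   9.   -16.91] rot [-0.004  0.003 -0.001]
scene [[287.0, 232.0], [281.0, 239.0], [314.0, 255.0], [331.0, 224.0], [335.0, 292.0], [359.0, 256.0]]
top [[277.0, 221.0], [263.0, 225.0], [277.0, 262.0], [318.0, 248.0], [282.0, 293.0], [341.0, 274.0]]
```

View pics/scene5.png

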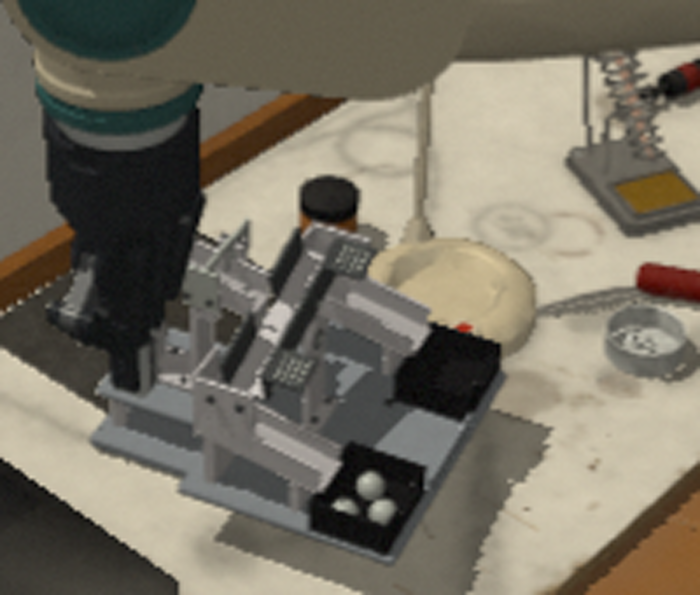

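View pics/top5.png

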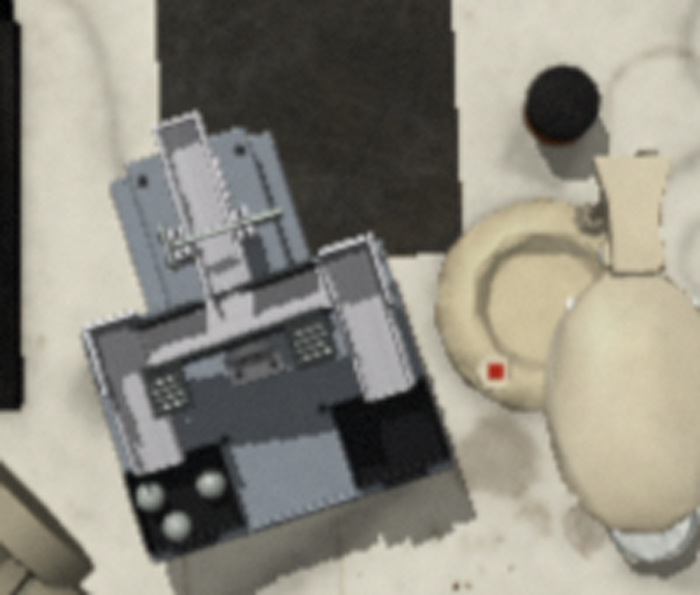

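All three balls lie in the left tray, the gate leans left, the shutter is in, and the lane is empty. The robot is clear of everything. Handing in.

```bash
python3 -c "
from station import bot
print(bot.finish_job())"
```

```text
the job is handed in; nothing more can be done
None
```

The three balls are in the left tray, and I handed the job in about 6.5 s into the 38 s limit. The sorter had been set for the right tray, with the gate's left end up. I pressed the left tab down with the closed fingertips until the gate fell over. Then I pushed the shutter plate in until the force rose to about 10 N at its stop, and backed the arm away.

**Last checks, from both cameras:**
- **Balls:** all three lie in the left tray, and the lane and the right tray are empty.
- **Gate:** the detected tabs are within about 3 px of the "left down, right up" positions, so it stayed over.
- **Shutter:** the plate is within about 3 px of its fully open position.
- **Bystanders:** the jar and dish look unmoved. The solder reel was outside my cropped last pictures, so I didn't re-check it; the gripper stayed well above the desk throughout.

No check failed. In the first scene picture the gripper hid part of the sorter, and some network points were about 3 px off. My starting read of the gate therefore rested mainly on the top camera; the gate visibly rocking over when pressed confirmed it.

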